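# Set out a calligraphy place on the shop counter

### The job

Set out the brush-writing place around the red writing pad, left and right and behind as seen from the robot, everything square with the pad: the inkstone to the right of the pad, level with its middle, three centimetres away and with its ink well at the far end; the blue water dropper upright straight behind the inkstone and the ink stick lying alongside it on its right, each with three centimetres between; and the brass paperweight on the sheet, centred across its far end just inside the paper's edge. Lay the brush centrally in the notches of the white brush rest. Never tip the dropper over, and leave the calculator and the open pot of red seal paste where they are.

Things in the scene. Friction and masses are not known exactly. Their poses are not given: they have to be found in the camera images.
- writing_pad: Fixed red felt pad, 200 mm (its x) by 160 mm (its y), 3 mm thick; a flat white sheet, 167 mm (x) by 121 mm (y), lies in its middle (far edge at x = +83.5 mm). Origin: centre of the underside, on the counter (z = 0). x points away from the robot (far, behind), y to the left (right is -y); turned up to 9 degrees.
- brush_rest: Fixed white porcelain rest: base 110 mm (its x) by 52 mm, 5 mm thick; at x = -40 and +40 mm a pair of rounded humps (12 mm thick in x, 17 mm high) with a notch between them at y = 0. The 12 mm brush laid along x lies level in both notches, its axis 15 to 16 mm above the counter; the 68 mm between the pairs is free for fingers. Origin: centre of the underside; x points left within 12 degrees.
- inkstone_mid (a point): Inkstone: dark grey slate block, 104 mm long (its x), 58 mm wide (its y), 20 mm high, about 0.26 kg, with a rim round a paler grinding face and a deeper black ink well at its +x end. The point is its centre, half-way up (10 mm). It starts with +x within 23 degrees of straight away from the robot. Take it across its width.
- ink_stick_mid (a point): Ink stick: black bar with one gilded end, 90 mm long (its x), 22 mm wide (its y), 12 mm high, 35 g. The point is its centre, half-way up (6 mm). It starts with its length within 29 degrees of the away direction. Taken across its width.
- water_dropper_mid (a point): Water dropper: round blue porcelain pot, white band and top button, 45 mm across, 37 mm high, 85 g; a 9 mm thick spout stands 11 mm out on its +x side, 24 mm up: take it across its y. The point is its centre, half-way up (18.5 mm), z up. The spout starts within 35 degrees of the away direction; how it points in the end does not matter. Gaps count from the round body.
- paperweight_mid (a point): Paperweight: brass bar, 150 mm long (its x), 20 mm wide (its y), 14 mm high, 0.34 kg or so, with a round knob 13 mm across on the middle of its top (26 mm high in all). The point is the centre of the bar, half-way up (7 mm). It starts lying across the view, its length within 12 degrees of left. Taken across its width, at the middle.
- brush_mid (a point): Brush, new, under a clear cap: straight brown eight-sided shaft 190 mm long (its x, the capped white tip at +x), 12 mm across all the way, 30 g. The point is its middle, on the axis (6 mm above what it lies on). It starts lying on the counter across the view, tip to the left within 12 degrees. It may lie on the rest either way round.
- calculator: Bystander, loose: black calculator with white keys, 75 mm (its x) by 120 mm (its y), 18 mm high. Origin: centre of its underside. Not to be moved.
- seal_paste: Bystander, loose: open round white porcelain pot filled with red seal paste, 54 mm across, 26 mm high. Origin: centre of its underside. Not to be moved.
Things that resemble listed ones, but are neither listed nor needed, are in the scene too. There is more than one size of the part that bears brush_mid; the job needs the smaller.

How it is judged (in metres and radians):
At the end, for the whole second after the job is handed in: Stone, dropper and stick: centres within 15 mm (dropper sideways 12) of 30 mm gaps, level, square within 0.15 rad. Paperweight flat on the sheet, 53-79 mm beyond pad centre, within 12 mm of centred, 0.12 rad. Brush in both notches within 15 mm lengthways, 7 sideways, 0.12 rad. All at rest (x of inkstone_mid in the frame of writing_pad between -0.015 and 0.015 m and y of inkstone_mid in the frame of writing_pad between -0.154 and -0.124 m and angle between the x axis of inkstone_mid and the x axis of writing_pad, either way round below 0.15 rad and height (world z) of each of inkstone_mid, paperweight_mid below 0.014 m and angle between each of inkstone_mid, water_dropper_mid, paperweight_mid's own z axis and vertical below 0.1 rad and x of water_dropper_mid in the frame of writing_pad above 0.05 m and x of water_dropper_mid in the frame of inkstone_mid between 0.0895 and 0.1195 m and y of water_dropper_mid in the frame of inkstone_mid between -0.012 and 0.012 m and height (world z) of water_dropper_mid below 0.0225 m and x of ink_stick_mid in the frame of inkstone_mid between -0.015 and 0.015 m and y of ink_stick_mid in the frame of inkstone_mid between -0.085 and -0.055 m and angle between the x axis of ink_stick_mid and the x axis of inkstone_mid, either way round below 0.15 rad and height (world z) of ink_stick_mid below 0.01 m and angle between ink_stick_mid's own x axis and vertical above 1.4708 rad and x of paperweight_mid in the frame of writing_pad between 0.053 and 0.079 m and y of paperweight_mid in the frame of writing_pad between -0.012 and 0.012 m and angle between the x axis of paperweight_mid and the y axis of writing_pad, either way round below 0.12 rad and height (world z) of paperweight_mid above 0.008 m and x of brush_mid in the frame of brush_rest between -0.015 and 0.015 m and y of brush_mid in the frame of brush_rest between -0.007 and 0.007 m and z of brush_mid in the frame of brush_rest between 0.0105 and 0.0215 m and angle between the x axis of brush_mid and the x axis of brush_rest, either way round below 0.12 rad and linear speed of each of inkstone, ink_stick, water_dropper, paperweight, brush below 0.01 m/s); the robot touches nothing.
It fails at once if the calculator was shifted (more than 12 mm) (distance of calculator from where it was at the start of the episode above 0.012 m).
It fails at once if the pot of seal paste was shifted (more than 12 mm) (distance of seal_paste from where it was at the start of the episode above 0.012 m).
It fails at once if the water dropper was tipped over (angle between water_dropper_mid's own z axis and vertical above 0.7 rad).
It also fails if it takes over 120 s, if anything falls off the work surface, if the arm or the gripper's body presses on something with over 40 N, if the wrist force passes 120 N, or if a joint passes its speed limit or range.

### The arm

A 7-joint arm with a two-finger parallel gripper is mounted at the origin on the work surface. World frame = base frame: x ahead of the robot, y to its left, z up, the work surface at z = 0. Lengths are in mm, angles in rad, forces in N, time in s.
With the tool pointing down it reaches from about 400 to 875 mm from the base axis. Payload 4.4 kg.
Tool frame: the origin (TCP) lies at the very end of the fingers, on their centre line; the grasp point (between the pads) lies 19 mm behind it (ctrl.grip_point_offset is the distance from the TCP to the grasp point, in mm); z points along the fingers, y is the line along which they close (so a half turn about z gives the same grasp; the last joint's range is limited). The gripper opens to 85 mm and grips with 20 to 120 N. Pads are 22 mm wide; open, the fingers measure 114 mm over their backs; the gripper's body (76 mm by 85 mm) begins 54 mm behind the grasp point. The pads swing forward as they close: fully open they stand 13 mm farther back than shut.
Start: joints at [-1.408, 0.628, 0.038, 1.517, -0.027, 0.996, -0.02], TCP at [147.4, 633.081, 231.313] pointing down, gripper open.
Joint ranges: [-3.06, 3.06], [-0.37, 2.12], [-1.25, 1.32], [0.18, 2.47], [-1.1, 4.24], [0.23, 1.98], [-2.94, 2.94]. Speed limits (rad/s): [2.57, 2.57, 3.14, 3.14, 3.14, 3.14, 3.14].

### API

Orientations are given as [roll, pitch, yaw] about the fixed x, y, z axes, in that order (R = Rz(yaw) Ry(pitch) Rx(roll)).
In Python, from cell import ctrl gives the robot as it stands.
- The arm moves only by the tool jog_arm, never from a script. Its argument "increments" is one flat list of numbers, 7 for each row, row after row: the finger opening in cm, from 0 to 8.54, then the shift along the tool's x, y, z in cm, then the turn, a rotation vector about the tool's x, y, z in degrees. In form: [fingers, x, y, z, rx, ry, rz, fingers, x, y, z, rx, ry, rz, ...]. A call has 1 to 20 rows; each row is the pose to reach, as a shift and turn from the pose commanded when the call began, along the tool's axes at that moment; what a row does not reach only later rows make up. A row lasts 1/10 s, in which the tool goes at most 50 mm and 8.59 degrees, less where a joint would pass 70% of its speed; a pose out of reach is approached as far as the arm can. A call with a gripper value outside its range is refused whole. The fingers move at their own pace and stop on an object; the grip force is fixed at half the most. Time passes only in rows, so rows that repeat a pose let the fingers close. It gives the time, the measured TCP pose, the force, the opening and the grip force at its end, in the units of the state.
- ctrl.read_state(): the state, without advancing time (a new reading comes with each control period).
- ctrl.get_image(name): name is "scene" or "top"; returns the picture (480x640x3 uint8, red, green, blue); there is no depth.
- ctrl.camera_params(name): a dict with "fx", "fy", "cx", "cy" (pixels), "extrinsics" (4x4, takes a point from world to camera coordinates). Camera axes: x right, y down, z forward; pixel columns grow to the right and rows downward; lengths in mm; the calibration is good to about 2 mm. A picture is of the moment at which its call begins. camera_params takes no time and is no camera call.
- ctrl.finish_job(): hands the job in; it is judged then, once.
The state is a dict: "clock": time; "qpos": joint angles; "qd": joint speeds; "tau": joint torques, N m; "eef_pos": TCP position; "tool_rot": TCP orientation; "force": force on the tool from outside, world axes, zero at the start; "torque": the same for the moment, N m; "width": finger opening in mm; "gripper_force": force on a finger pad.
Only numpy, scipy, OpenCV 4.12 (cv2) and the standard library are available. Lean on these libraries where they do the work, as an engineer would, in place of code of your own. Each camera call takes 0.05 s, during which the arm holds its last target. There are 200 camera calls.

## Working session

There is one attempt and no reset: what is moved stays moved. The work goes in short steps, Python scripts to look and compute and a tool call to move; the robot and the scene stay as the last step left them, time stands still between calls to the robot, and variables do not carry over. Pictures are saved under pics/ and viewed, at most 14 in all, crops included, and the job is handed in when it is done.

Besides the shell and the picture viewer there is one more tool, called after "Emit:" by a JSON object that holds its "api" and its "payload". jog_arm: Moves the arm, as the interface text tells. Its arguments: {"type":"object","properties":{"increments":{"type":"array","items":{"type":"number"}}},"required":["increments"]}

```bash
mkdir -p pics; ls
python3 - <<'E'
from cell import ctrl
import cv2,numpy as np
for n in("scene","top"):
    im=ctrl.get_image(n); cv2.imwrite(f"pics/{n}0.png",im[:,:,::-1]); p=ctrl.camera_params(n); print(n,p["fx"],p["cx"],p["cy"],np.round(p["extrinsics"],3).tolist())
s=ctrl.read_state(); print(s["clock"],s["eef_pos"],s["tool_rot"],s["width"])
E
```

```text
pics
scene 452.0047630495303 320.8350978456719 238.78744189154818 [[-0.435, 0.901, 0.006, 221.003], [0.655, 0.321, -0.684, -278.049], [-0.618, -0.293, -0.729, 1391.458], [0.0, 0.0, 0.0, 1.0]]
top 439.28033614668465 309.52853782257426 243.96314692420626 [[-0.01, -1.0, 0.011, -8.599], [-0.998, 0.01, -0.06, 475.309], [0.059, -0.012, -0.998, 1075.304], [0.0, 0.0, 0.0, 1.0]]
0.1 [147.27006541 632.53103223 230.49465165] [-3.13988784e+00 -7.22520823e-08  2.91278129e+00] 85.19326945655935
```

View pics/top0.png

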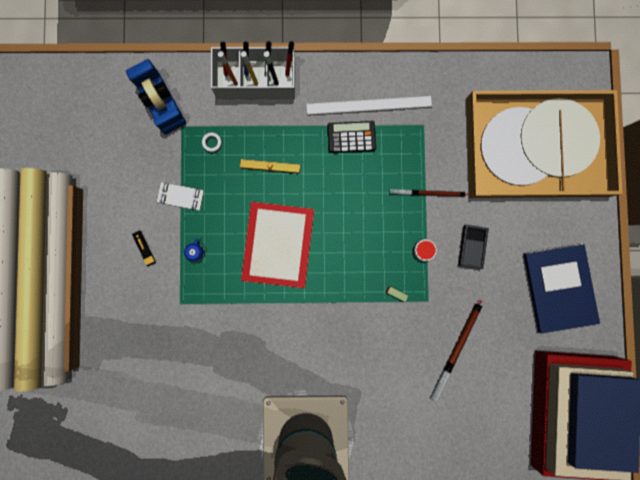

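View pics/scene0.png

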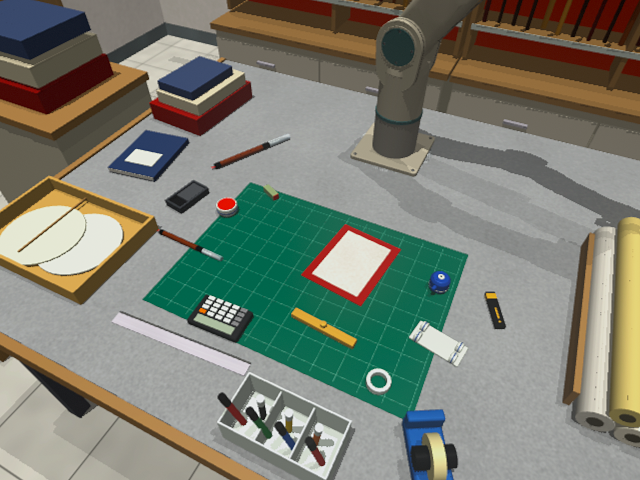

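```bash
cat > h.py <<'E'
from cell import ctrl
import cv2,numpy as np
def ray(n,uv,z):
    p=ctrl.camera_params(n); E=np.array(p["extrinsics"]); R=E[:3,:3]; C=-R.T@E[:3,3]
    uv=np.asarray(uv,float).reshape(-1,2)
    d=np.c_[(uv[:,0]-p["cx"])/p["fx"],(uv[:,1]-p["cy"])/p["fy"],np.ones(len(uv))]@R
    return (C+d*((z-C[2])/d[:,2])[:,None])[:,:2]
def blob(n,im,lo,hi,box,z,close=3):
    "largest HSV blob inside box (x0,y0,x1,y1): world min-area rect on plane z -> centre, sides, angle of long side (deg)"
    x0,y0,x1,y1=box
    m=cv2.inRange(cv2.cvtColor(im,cv2.COLOR_RGB2HSV)[y0:y1,x0:x1],lo,hi)
    m=cv2.morphologyEx(m,cv2.MORPH_CLOSE,np.ones((close,close),np.uint8))
    c=max(cv2.findContours(m,0,1)[0],key=cv2.contourArea)
    q=ray(n,c.reshape(-1,2)+[x0,y0],z).astype(np.float32)
    b=cv2.boxPoints(cv2.minAreaRect(q)); a,s=b[1]-b[0],b[2]-b[1]
    if np.hypot(*a)<np.hypot(*s): a,s=s,a
    M=cv2.moments(q); mc=[M["m10"]/M["m00"],M["m01"]/M["m00"]]
    return b.mean(0),np.array(mc),np.hypot(*a),np.hypot(*s),(np.degrees(np.arctan2(a[1],a[0]))+90)%180-90
E
python3 - <<'E'
import cv2,numpy as np
t=cv2.imread("pics/top0.png")
def c(x,y,w=100,h=75): return cv2.resize(t[y-h//2:y-h//2+h,x-w//2:x-w//2+w],(400,300),interpolation=cv2.INTER_CUBIC)
cv2.imwrite("pics/m1.png",np.vstack([np.hstack([c(144,248),c(474,247)]),np.hstack([c(427,193),c(185,215)])]))
E
```

```text
(no output)
```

View pics/m1.png

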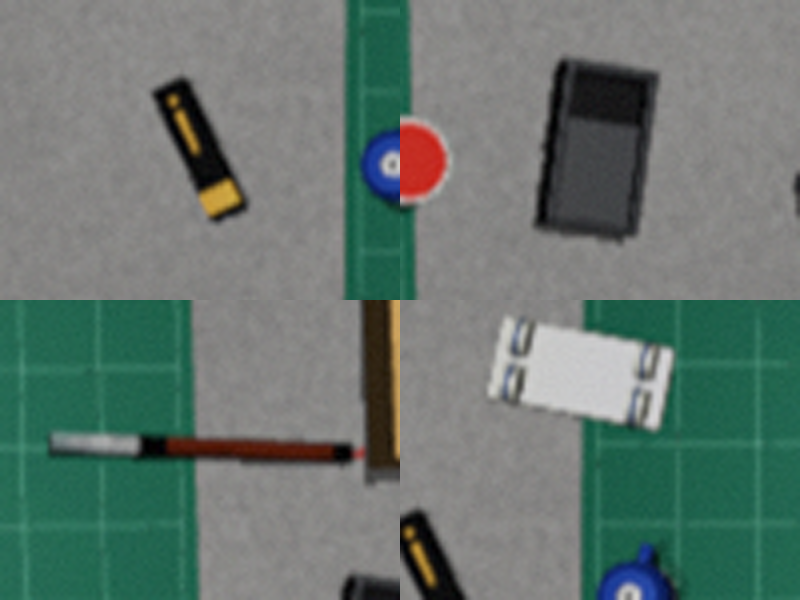

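Candidates. Brushes: (427,193), about 78 px or 190 mm, and (457,350), about 110 px. The first is the smaller and fits; the stick in the tray at (561,150) is a bare chopstick. The ink stick is (144,248), black with one gilded end. The inkstone is (474,247), with its well at the far end. The crop confirms all three.

```bash
cat > meas.py <<'E'
from h import *
im=ctrl.get_image("top"); np.set_printoptions(precision=1,suppress=True)
hsv=cv2.cvtColor(im,cv2.COLOR_RGB2HSV)
for n,u,v in[("stone",474,255),("well",474,232),("stoneshadow",461,245),("ground",440,280),("stick",144,245),("shaft",440,193),("cap",398,191),("brass",255,165),("rest",180,196),("blue",190,255),("red",248,270)]: print(n,hsv[v,u])
R=lambda n,*a,**k:print(n,*blob("top",im,*a,**k))
R("pad",(0,0,0),(255,255,255),(0,0,1,1),3) if 0 else None
m=((hsv[...,0]<10)|(hsv[...,0]>170))&(hsv[...,1]>150)
i2=im.copy(); i2[m]=(0,0,255); i2[~m]=0
print("pad",*blob("top",i2,(115,200,200),(125,255,255),(230,190,330,300),3,3))
R("sheet",(0,0,170),(180,60,255),(235,195,325,295),3)
R("rest",(0,0,170),(180,60,255),(150,175,210,218),4,close=7)
R("stone",(0,0,0),(180,90,85),(455,222,491,273),10)
R("stick blk",(0,0,0),(180,255,70),(125,225,162,272),6,close=5)
R("stick all",(0,0,0),(40,255,70),(125,225,162,272),6,close=9)
R("brass",(15,120,90),(35,255,255),(235,155,305,178),7)
R("dropper",(105,120,40),(130,255,255),(180,235,210,266),18.5,close=9)
R("paste",(0,0,150),(180,255,255),(411,236,440,266),26)
R("calc",(0,0,0),(180,120,90),(322,116,382,156),9,close=9)
E
python3 meas.py
```

```text
stone [113  15  69]
well [130  32  24]
stoneshadow [150  21  12]
ground [ 20   6 133]
stick [105  30  17]
shaft [  8 226  87]
cap [ 98   7 145]
brass [ 23 157 200]
rest [135   3 202]
blue [113 153 160]
red [  0 214 167]
pad [476.   67.1] [476.   67.1] 198.67601 159.15697 -7.337349
sheet [476.1  67.2] [476.2  67.1] 167.2602 120.22955 -7.3140793
rest [601.  311.4] [600.8 311.7] 108.18754 50.36526 78.46498
stone [ 463.3 -420.2] [ 463.7 -420.5] 109.24602 66.76583 -9.403793
stick blk [479.  403.8] [479.5 404.1] 70.66454 23.938986 25.561981
stick all [470.8 399.8] [471.4 399.3] 88.77 23.774353 25.818321
brass [674.4  85.1] [674.3  84.9] 150.12863 20.74473 84.2005
dropper [463.8 269.7] [460.9 273.1] 60.46803 47.98735 -43.08076
paste [ 458.1 -298.4] [ 457.9 -299.4] 51.923847 51.69532 89.41513
calc [ 743.2 -122.4] [ 745.7 -120.8] 119.665985 87.31081 -87.310036
```

```bash
cat > go.py <<'E'
import sys,numpy as np
from cell import ctrl
# python3 go.py x y z yaw_deg : increments (cm, deg) from the present pose, tool pointing down
x,y,z,w=map(float,sys.argv[1:5]); s=ctrl.read_state(); p=np.array(s["eef_pos"]); a=s["tool_rot"][2]
d=np.array([x,y,z])-p
tz=-((w-np.degrees(a)+180)%360-180)
print("clk %.1f pos"%s["clock"],p.round(1),"yaw %.1f"%np.degrees(a),"w %.1f"%s["width"],"q",np.round(s["qpos"],2))
print("xyz cm %.2f %.2f %.2f rz %.1f"%((d[0]*np.cos(a)+d[1]*np.sin(a))/10,(d[0]*np.sin(a)-d[1]*np.cos(a))/10,-d[2]/10,tz))
E
cat > m2.py <<'E'
from h import *
im=ctrl.get_image("top"); np.set_printoptions(precision=1,suppress=True)
print("shaft",*blob("top",im,(0,120,20),(15,255,200),(385,185,463,202),6,close=5))
hsv=cv2.cvtColor(im,cv2.COLOR_RGB2HSV)
print("row193 V",hsv[193,455:472,2],"S",hsv[193,455:472,1]); print("row191 V",hsv[191,383:412,2],"S",hsv[191,383:412,1])
print("button",*blob("top",im,(0,0,120),(180,90,255),(184,242,203,261),35,close=1))
print("dropper blue",*blob("top",im,(105,120,40),(130,255,255),(180,244,210,266),18.5,close=9))
E
python3 m2.py; python3 go.py 463 -420 120 170.6
```

```text
shaft [ 601.4 -344.4] [ 601.4 -342.5] 111.49262 10.1886015 89.512634
row193 V [ 84  84  82  86  78  38  14   0   0  26  96 144 145  88  48  46  46] S [225 225 236 219 229 255 128   0   0  69  72  83 120  84 112 166 166]
row191 V [116 109 109 106 110  99  77 111 129 128 135 142 148 148 147 146 149 164
 167 167 172 160 150 147 147 152 154 149 113] S [156 161 159 168 167 165  93  34  34  26  21  13  10   9   9   7   5   2
   3   3   3   0   3   5   2   3   5   5   5]
button [458.5 273. ] [458.3 272.8] 12.152393 12.124315 89.431366
dropper blue [458.  278.4] [459.1 274. ] 54.071854 39.39697 89.438934
clk 0.2 pos [147.3 632.7 230.7] yaw 166.9 w 85.0 q [-1.41  0.63  0.04  1.52 -0.03  1.   -0.02]
xyz cm -54.63 -95.36 11.07 rz -3.7
```

```bash
python3 go.py 458.5 273 90 167
python3 - <<'E'
from h import *
q=ray("top",[[389.5,191.2],[467.5,194.3]],6);d=q[0]-q[1];print(q,q.mean(0),np.hypot(*d),np.degrees(np.arctan2(d[1],d[0])))
E
```

```text
clk 0.2 pos [147.3 632.7 230.7] yaw 166.9 w 85.0 q [-1.41  0.63  0.04  1.52 -0.03  1.   -0.02]
xyz cm -38.47 -27.97 14.07 rz -0.1
[[ 607.02897201 -216.62983558]
 [ 597.46757751 -413.94563633]] [ 602.24827476 -315.28773595] 197.547324692173 87.22577023587218
```

Emit:
{"api": "jog_arm", "payload": {"increments": [7.5, -38.5, -28, 8, 0, 0, 0, 7.5, -38.5, -28, 8, 0, 0, 0, 7.5, -38.5, -28, 8, 0, 0, 0, 7.5, -38.5, -28, 8, 0, 0, 0, 7.5, -38.5, -28, 8, 0, 0, 0, 7.5, -38.5, -28, 8, 0, 0, 0, 7.5, -38.5, -28, 8, 0, 0, 0, 7.5, -38.5, -28, 8, 0, 0, 0, 7.5, -38.5, -28, 8, 0, 0, 0, 7.5, -38.5, -28, 8, 0, 0, 0, 7.5, -38.5, -28, 8, 0, 0, 0, 7.5, -38.5, -28, 14, 0, 0, 0, 7.5, -38.5, -28, 14, 0, 0, 0, 7.5, -38.5, -28, 14, 0, 0, 0]}}

```text
clock: 1.6
eef_pos: [456.8, 272.9, 89.9]
tool_rot: [-3.138, -0.004, 2.914]
force: [0.0, 0.4, -0.2]
width: 74.9
gripper_force: 0.0
```

```bash
python3 go.py 458.5 273 1 167
```

```text
clk 1.6 pos [456.8 272.9  89.9] yaw 167.0 w 74.9 q [-0.59  0.67  0.    1.96 -0.01  0.51  0.76]
xyz cm -0.17 0.05 8.89 rz -0.0
```

Emit:
{"api": "jog_arm", "payload": {"increments": [7.5, -0.1, 0, 4, 0, 0, 0, 7.5, -0.1, 0, 7, 0, 0, 0, 7.5, -0.1, 0, 8.9, 0, 0, 0, 7.5, -0.1, 0, 8.9, 0, 0, 0, 4, -0.1, 0, 8.9, 0, 0, 0, 4, -0.1, 0, 8.9, 0, 0, 0, 4, -0.1, 0, 8.9, 0, 0, 0, 4, -0.1, 0, 8.9, 0, 0, 0, 4, -0.1, 0, 8.9, 0, 0, 0, 4, -0.1, 0, 8.9, 0, 0, 0, 4, -0.1, 0, 6, 0, 0, 0, 4, -0.1, 0, 3, 0, 0, 0, 4, -0.1, 0, -1, 0, 0, 0, 4, -0.1, 0, -1, 0, 0, 0]}}

```text
clock: 3.0
eef_pos: [463.3, 275.0, 107.2]
tool_rot: [3.133, 0.008, 2.913]
force: [1.4, 0.1, -0.7]
width: 43.0
gripper_force: 61.4
```

```bash
python3 go.py 561.8 -84.2 100 172.7
```

```text
clk 3.0 pos [463.3 275.  107.2] yaw 166.9 w 43.0 q [-0.59  0.64  0.01  1.95 -0.01  0.54  0.76]
xyz cm -17.75 -32.74 0.72 rz -5.8
```

Emit:
{"api": "jog_arm", "payload": {"increments": [4, 0, 0, 0, 0, 0, 0, 4, -1, -1.8, 0, 0, 0, 0, 4, -2.5, -4.5, 0, 0, 0, -1, 4, -4.5, -8, 0, 0, 0, -2, 4, -6.5, -11.6, 0, 0, 0, -2, 4, -8.5, -15.1, 0, 0, 0, -3, 4, -10.5, -18.7, 0, 0, 0, -4, 4, -12.5, -22.2, 0, 0, 0, -5, 4, -14.5, -25.8, 0, 0, 0, -5.8, 4, -16.2, -28.8, 0, 0, 0, -5.8, 4, -17.3, -30.8, 0, 0, 0, -5.8, 4, -18, -32, 0, 0, 0, -5.8, 4, -18.2, -32.4, 0, 0, 0, -5.8, 4, -18.2, -32.4, 0, 0, 0, -5.8, 4, -18.2, -32.4, 0, 0, 0, -5.8, 4, -18.2, -32.4, 0, 0, 0, -5.8]}}

```text
clock: 4.6
eef_pos: [563.3, -82.1, 101.2]
tool_rot: [3.141, -0.001, 3.017]
force: [0.4, 0.2, 0.0]
width: 43.1
gripper_force: 61.4
```

```bash
python3 go.py 561.8 -84.2 2 172.7
```

```text
clk 4.6 pos [563.3 -82.1 101.2] yaw 172.8 w 43.1 q [ 0.16  0.69 -0.11  1.86  0.12  0.6   1.43]
xyz cm 0.13 -0.23 9.92 rz 0.1
```

Emit:
{"api": "jog_arm", "payload": {"increments": [4, 0.1, -0.2, 4, 0, 0, 0, 4, 0.1, -0.2, 7, 0, 0, 0, 4, 0.1, -0.2, 8.8, 0, 0, 0, 4, 0.1, -0.2, 9.5, 0, 0, 0, 4, 0.1, -0.2, 9.85, 0, 0, 0, 4, 0.1, -0.2, 9.85, 0, 0, 0, 4, 0.1, -0.2, 9.85, 0, 0, 0, 5, 0.1, -0.2, 9.85, 0, 0, 0, 6, 0.1, -0.2, 9.85, 0, 0, 0, 6.5, 0.1, -0.2, 9.85, 0, 0, 0, 6.5, 0.1, -0.2, 9.85, 0, 0, 0, 6.5, 0.1, -0.2, 7, 0, 0, 0, 6.5, 0.1, -0.2, 3, 0, 0, 0, 6.5, 0.1, -0.2, 0, 0, 0, 0, 6.5, 0.1, -0.2, 0, 0, 0, 0, 6.5, 0.1, -0.2, 0, 0, 0, 0]}}

```text
clock: 6.2
eef_pos: [562.7, -86.0, 101.8]
tool_rot: [-3.142, 0.001, 3.014]
force: [0.4, -0.4, -0.1]
width: 65.0
gripper_force: 0.0
```

```bash
python3 go.py 463.5 -420.3 70 170.6
```

```text
clk 6.2 pos [562.7 -86.  101.8] yaw 172.7 w 65.0 q [ 0.17  0.69 -0.11  1.86  0.12  0.6   1.43]
xyz cm 5.58 -34.42 3.18 rz 2.1
```

Emit:
{"api": "jog_arm", "payload": {"increments": [8.5, 5.6, -34.5, 0, 0, 0, 2.1, 8.5, 5.6, -34.5, 0, 0, 0, 2.1, 8.5, 5.6, -34.5, 0, 0, 0, 2.1, 8.5, 5.6, -34.5, 0, 0, 0, 2.1, 8.5, 5.6, -34.5, 0, 0, 0, 2.1, 8.5, 5.6, -34.5, 0, 0, 0, 2.1, 8.5, 5.6, -34.5, 0, 0, 0, 2.1, 8.5, 5.6, -34.5, 0, 0, 0, 2.1, 8.5, 5.6, -34.5, 0, 0, 0, 2.1, 8.5, 5.6, -34.5, 3, 0, 0, 2.1, 8.5, 5.6, -34.5, 3, 0, 0, 2.1, 8.5, 5.6, -34.5, 3, 0, 0, 2.1, 8.5, 5.6, -34.5, 3, 0, 0, 2.1]}}

```text
clock: 7.5
eef_pos: [463.9, -420.1, 71.9]
tool_rot: [3.141, 0.001, 2.979]
force: [0.3, -0.5, -0.1]
width: 84.9
gripper_force: 0.0
```

```bash
python3 go.py 463.5 -420.3 0 170.6
python3 - <<'E'
from h import *
for n in("top","scene"): cv2.imwrite(f"pics/{n}1.png",ctrl.get_image(n)[:,:,::-1])
t=cv2.imread("pics/top1.png")[190:340,320:520]; s=cv2.imread("pics/scene1.png")[100:250,80:280]
cv2.imwrite("pics/m2.png",np.hstack([cv2.resize(t,(400,300)),cv2.resize(s,(400,300))]))
E
```

```text
clk 7.5 pos [ 463.9 -420.1   71.9] yaw 170.7 w 84.9 q [ 0.79  0.8  -0.16  1.71  0.18  0.65  1.94]
xyz cm 0.03 -0.03 7.19 rz 0.1
```

View pics/m2.png

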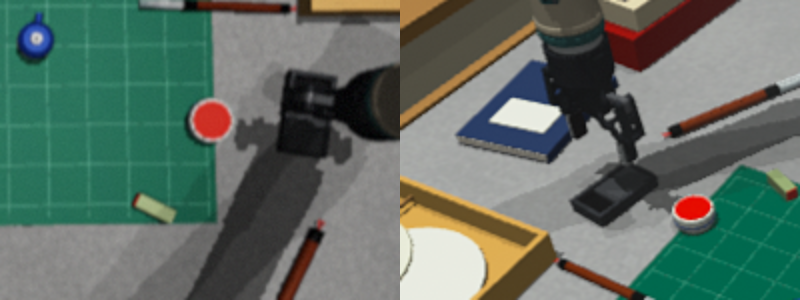

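The dropper stands at about (338,210) in the top view and the gripper is above the inkstone. Descending.

Emit:
{"api": "jog_arm", "payload": {"increments": [8.5, 0, 0, 3, 0, 0, 0, 8.5, 0, 0, 5.5, 0, 0, 0, 8.5, 0, 0, 7, 0, 0, 0, 8.5, 0, 0, 7.2, 0, 0, 0, 8.5, 0, 0, 7.2, 0, 0, 0, 5, 0, 0, 7.2, 0, 0, 0, 5, 0, 0, 7.2, 0, 0, 0, 5, 0, 0, 7.2, 0, 0, 0, 5, 0, 0, 7.2, 0, 0, 0, 5, 0, 0, 7.2, 0, 0, 0, 5, 0, 0, 7.2, 0, 0, 0, 5, 0, 0, 5, 0, 0, 0, 5, 0, 0, 2, 0, 0, 0, 5, 0, 0, 0, 0, 0, 0, 5, 0, 0, 0, 0, 0, 0, 5, 0, 0, 0, 0, 0, 0]}}

```text
clock: 9.2
eef_pos: [462.6, -420.9, 71.2]
tool_rot: [-3.141, -0.0, 2.977]
force: [-0.8, 0.1, -4.1]
width: 56.2
gripper_force: 65.5
```

```bash
python3 go.py 458.2 -70.8 70 172.7
```

```text
clk 9.2 pos [ 462.6 -420.9   71.2] yaw 170.6 w 56.2 q [ 0.79  0.8  -0.16  1.71  0.18  0.65  1.94]
xyz cm 6.16 34.46 0.12 rz -2.1
```

Emit:
{"api": "jog_arm", "payload": {"increments": [5, 0.3, 1.5, 0, 0, 0, 0, 5, 0.8, 4, 0, 0, 0, -1, 5, 1.4, 7.5, 0, 0, 0, -1, 5, 2.1, 11.5, 0, 0, 0, -1, 5, 2.8, 15.5, 0, 0, 0, -2.1, 5, 3.5, 19.5, 0, 0, 0, -2.1, 5, 4.2, 23.5, 0, 0, 0, -2.1, 5, 4.9, 27.5, 0, 0, 0, -2.1, 5, 5.5, 31, 0, 0, 0, -2.1, 5, 6, 33.5, 0, 0, 0, -2.1, 5, 6.15, 34.4, 0, 0, 0, -2.1, 5, 6.15, 34.4, 0, 0, 0, -2.1, 5, 6.15, 34.4, 0, 0, 0, -2.1, 5, 6.15, 34.4, 0, 0, 0, -2.1]}}

```text
clock: 10.6
eef_pos: [458.3, -73.5, 71.1]
tool_rot: [-3.141, -0.0, 3.011]
force: [0.4, -0.0, -3.3]
width: 56.4
gripper_force: 65.4
```

```bash
python3 go.py 458.2 -70.8 0 172.7
```

```text
clk 10.6 pos [458.3 -73.5  71.1] yaw 172.5 w 56.4 q [ 0.14  0.65 -0.06  2.16  0.11  0.34  1.43]
xyz cm 0.05 0.26 7.11 rz -0.2
```

Emit:
{"api": "jog_arm", "payload": {"increments": [5, 0, 0.2, 3, 0, 0, 0, 5, 0, 0.2, 5.5, 0, 0, 0, 5, 0, 0.2, 6.6, 0, 0, 0, 5, 0, 0.2, 7, 0, 0, 0, 5, 0, 0.2, 7.15, 0, 0, 0, 5, 0, 0.2, 7.15, 0, 0, 0, 5, 0, 0.2, 7.15, 0, 0, 0, 6, 0, 0.2, 7.15, 0, 0, 0, 7.2, 0, 0.2, 7.15, 0, 0, 0, 7.2, 0, 0.2, 7.15, 0, 0, 0, 7.2, 0, 0.2, 7.15, 0, 0, 0, 7.2, 0, 0.2, 4, 0, 0, 0, 7.2, 0, 0.2, 0, 0, 0, 0, 7.2, 0, 0.2, -3, 0, 0, 0, 7.2, 0, 0.2, -3, 0, 0, 0, 7.2, 0, 0.2, -3, 0, 0, 0]}}

```text
clock: 12.2
eef_pos: [459.0, -70.0, 101.7]
tool_rot: [-3.141, 0.001, 3.013]
force: [-0.7, -0.3, -0.3]
width: 71.6
gripper_force: 0.0
```

```bash
python3 go.py 471 400 70 205.8;python3 go.py 520 160 100 190
```

```text
clk 12.2 pos [459.  -70.  101.7] yaw 172.6 w 71.6 q [ 0.42  0.63 -0.47  2.13  0.58  0.51  0.94]
xyz cm 4.83 46.77 3.17 rz -33.2
clk 12.2 pos [459.  -70.  101.7] yaw 172.6 w 71.6 q [ 0.42  0.63 -0.47  2.13  0.58  0.51  0.94]
xyz cm -3.10 23.59 0.17 rz -17.4
```

Emit:
{"api": "jog_arm", "payload": {"increments": [5.5, 4.8, 46.8, 0, 0, 0, -33.2, 5.5, 4.8, 46.8, 0, 0, 0, -33.2, 5.5, 4.8, 46.8, 0, 0, 0, -33.2, 5.5, 4.8, 46.8, 0, 0, 0, -33.2, 5.5, 4.8, 46.8, 0, 0, 0, -33.2, 5.5, 4.8, 46.8, 0, 0, 0, -33.2, 5.5, 4.8, 46.8, 0, 0, 0, -33.2, 5.5, 4.8, 46.8, 0, 0, 0, -33.2, 5.5, 4.8, 46.8, 0, 0, 0, -33.2, 5.5, 4.8, 46.8, 0, 0, 0, -33.2, 5.5, 4.8, 46.8, 0, 0, 0, -33.2, 5.5, 4.8, 46.8, 3, 0, 0, -33.2, 5.5, 4.8, 46.8, 3, 0, 0, -33.2, 5.5, 4.8, 46.8, 3, 0, 0, -33.2]}}

```text
clock: 13.6
eef_pos: [470.2, 398.7, 70.0]
tool_rot: [-3.14, -0.003, -2.69]
force: [1.1, 0.0, -0.0]
width: 54.8
gripper_force: 0.0
```

```bash
python3 go.py 471 400 1.5 205.8
python3 - <<'E'
from h import *
for n in("top","scene"): cv2.imwrite(f"pics/{n}2.png",ctrl.get_image(n)[:,:,::-1])
t=cv2.imread("pics/top2.png")[170:320,230:430]; s=cv2.imread("pics/scene2.png")[230:380,400:600]
cv2.imwrite("pics/m3.png",np.hstack([cv2.resize(t,(400,300)),cv2.resize(s,(400,300))]))
E
```

```text
clk 13.6 pos [470.2 398.7  70. ] yaw -154.2 w 54.8 q [-0.41  0.85 -0.58  1.73  0.64  0.76  0.72]
xyz cm -0.13 0.08 6.85 rz 0.0
```

View pics/m3.png

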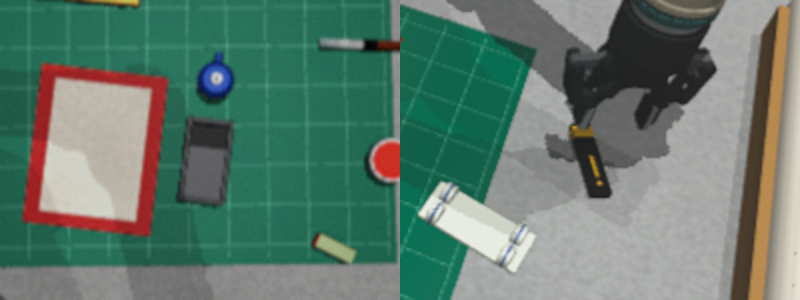

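Stone and dropper stand right of the pad at about (333,250) and (338,209), square and upright. The gripper is over the stick.

Emit:
{"api": "jog_arm", "payload": {"increments": [5.5, -0.1, 0, 3, 0, 0, 0, 5.5, -0.1, 0, 5.5, 0, 0, 0, 5.5, -0.1, 0, 6.6, 0, 0, 0, 5.5, -0.1, 0, 6.8, 0, 0, 0, 5.5, -0.1, 0, 6.8, 0, 0, 0, 1.5, -0.1, 0, 6.8, 0, 0, 0, 1.5, -0.1, 0, 6.8, 0, 0, 0, 1.5, -0.1, 0, 6.8, 0, 0, 0, 1.5, -0.1, 0, 6.8, 0, 0, 0, 1.5, -0.1, 0, 6.8, 0, 0, 0, 1.5, -0.1, 0, 6.8, 0, 0, 0, 1.5, -0.1, 0, 5, 0, 0, 0, 1.5, -0.1, 0, 2, 0, 0, 0, 1.5, -0.1, 0, -3, 0, 0, 0, 1.5, -0.1, 0, -3, 0, 0, 0, 1.5, -0.1, 0, -3, 0, 0, 0]}}

```text
clock: 15.3
eef_pos: [472.4, 401.9, 103.8]
tool_rot: [3.141, 0.004, -2.69]
force: [-0.6, -0.5, -0.7]
width: 19.8
gripper_force: 58.8
```

```bash
python3 go.py 449.3 -140.2 100 172.7; sed -i 's/^im=.*/im=ctrl.get_image("top"); np.set_printoptions(precision=1,suppress=True)/' m2.py
cat > m3.py <<'E'
from h import *
np.set_printoptions(precision=1,suppress=True)
im=ctrl.get_image("top"); hsv=cv2.cvtColor(im,cv2.COLOR_RGB2HSV)
P=np.array([476,67.1]); a=np.radians(-7.34); M=np.array([[np.cos(a),np.sin(a)],[-np.sin(a),np.cos(a)]])
for n,r in {"stone":blob("top",im,(0,0,0),(180,90,90),(317,222,352,278),10),"button":blob("top",im,(0,0,120),(180,90,255),(331,201,346,217),35,close=1)}.items():
    print(n,*r,"in pad",M@(r[0]-P))
E
python3 m3.py
```

```text
clk 15.3 pos [472.4 401.9 103.8] yaw -154.1 w 19.8 q [-0.39  0.81 -0.61  1.71  0.61  0.82  0.74]
xyz cm 25.74 -47.77 0.38 rz 33.2
stone [460.  -70.6] [459.8 -70.6] 106.21081 58.007473 -7.448265 in pad [   1.7 -138.6]
button [560.2 -82.5] [559.8 -82.9] 12.350808 12.244382 -0.7981415 in pad [ 102.6 -137.6]
```

Emit:
{"api": "jog_arm", "payload": {"increments": [1.5, 25.6, -47.8, 0, 0, 0, 33.2, 1.5, 25.6, -47.8, 0, 0, 0, 33.2, 1.5, 25.6, -47.8, 0, 0, 0, 33.2, 1.5, 25.6, -47.8, 0, 0, 0, 33.2, 1.5, 25.6, -47.8, 0, 0, 0, 33.2, 1.5, 25.6, -47.8, 0, 0, 0, 33.2, 1.5, 25.6, -47.8, 0, 0, 0, 33.2, 1.5, 25.6, -47.8, 0, 0, 0, 33.2, 1.5, 25.6, -47.8, 0, 0, 0, 33.2, 1.5, 25.6, -47.8, 0, 0, 0, 33.2, 1.5, 25.6, -47.8, 0, 0, 0, 33.2, 1.5, 25.6, -47.8, 0, 0, 0, 33.2, 1.5, 25.6, -47.8, 0, 0, 0, 33.2, 1.5, 25.6, -47.8, 0, 0, 0, 33.2, 1.5, 25.6, -47.8, 0, 0, 0, 33.2]}}

```text
clock: 16.85
eef_pos: [450.0, -138.8, 101.1]
tool_rot: [3.141, -0.001, 3.017]
force: [0.1, 0.2, -1.2]
width: 19.7
gripper_force: 58.9
```

```bash
python3 go.py 451 -140 2 172.7
```

```text
clk 16.9 pos [ 450.  -138.8  101.1] yaw 172.9 w 19.7 q [ 0.59  0.64 -0.51  2.11  0.61  0.53  1.07]
xyz cm -0.11 -0.11 9.91 rz 0.2
```

Emit:
{"api": "jog_arm", "payload": {"increments": [1.5, 0, -0.1, 4, 0, 0, 0, 1.5, 0, -0.1, 7, 0, 0, 0, 1.5, 0, -0.1, 9, 0, 0, 0, 1.5, 0, -0.1, 9.6, 0, 0, 0, 1.5, 0, -0.1, 9.85, 0, 0, 0, 1.5, 0, -0.1, 9.85, 0, 0, 0, 1.5, 0, -0.1, 9.85, 0, 0, 0, 2.5, 0, -0.1, 9.85, 0, 0, 0, 3.5, 0, -0.1, 9.85, 0, 0, 0, 3.5, 0, -0.1, 9.85, 0, 0, 0, 3.5, 0, -0.1, 9.85, 0, 0, 0, 3.5, 0, -0.1, 5, 0, 0, 0, 3.5, 0, -0.1, 1, 0, 0, 0, 3.5, 0, -0.1, -1, 0, 0, 0, 3.5, 0, -0.1, -1, 0, 0, 0, 3.5, 0, -0.1, -1, 0, 0, 0]}}

```text
clock: 18.45
eef_pos: [449.7, -142.0, 111.2]
tool_rot: [-3.141, 0.0, 3.013]
force: [-0.5, -0.2, -0.4]
width: 35.1
gripper_force: 0.0
```

```bash
python3 go.py 674.4 85 80 84.2
```

```text
clk 18.4 pos [ 449.7 -142.   111.2] yaw 172.6 w 35.1 q [ 0.62  0.63 -0.55  2.11  0.61  0.57  1.07]
xyz cm -19.38 25.39 3.12 rz 88.4
```

Emit:
{"api": "jog_arm", "payload": {"increments": [5.5, -19.4, 25.4, 0, 0, 0, 88.4, 5.5, -19.4, 25.4, 0, 0, 0, 88.4, 5.5, -19.4, 25.4, 0, 0, 0, 88.4, 5.5, -19.4, 25.4, 0, 0, 0, 88.4, 5.5, -19.4, 25.4, 0, 0, 0, 88.4, 5.5, -19.4, 25.4, 0, 0, 0, 88.4, 5.5, -19.4, 25.4, 0, 0, 0, 88.4, 5.5, -19.4, 25.4, 0, 0, 0, 88.4, 5.5, -19.4, 25.4, 0, 0, 0, 88.4, 5.5, -19.4, 25.4, 0, 0, 0, 88.4, 5.5, -19.4, 25.4, 3, 0, 0, 88.4, 5.5, -19.4, 25.4, 3, 0, 0, 88.4, 5.5, -19.4, 25.4, 3, 0, 0, 88.4, 5.5, -19.4, 25.4, 3, 0, 0, 88.4, 5.5, -19.4, 25.4, 3, 0, 0, 88.4, 5.5, -19.4, 25.4, 3, 0, 0, 88.4]}}

```text
clock: 20.05
eef_pos: [675.1, 85.6, 82.1]
tool_rot: [3.14, -0.0, 1.471]
force: [-0.6, -0.4, 0.6]
width: 55.0
gripper_force: 0.0
```

```bash
python3 go.py 674.4 85 2 84.2
python3 - <<'E'
from h import *
for n in("top","scene"): cv2.imwrite(f"pics/{n}3.png",ctrl.get_image(n)[:,:,::-1])
t=cv2.imread("pics/top3.png")[170:320,230:430]; s=cv2.imread("pics/scene3.png")[250:400,230:430]
cv2.imwrite("pics/m4.png",np.hstack([cv2.resize(t,(400,300)),cv2.resize(s,(400,300))]))
E
```

```text
clk 20.1 pos [675.1  85.6  82.1] yaw 84.3 w 55.0 q [-0.1   0.84 -0.12  1.54  0.13  0.77 -0.37]
xyz cm -0.07 -0.07 8.01 rz 0.1
```

View pics/m4.png

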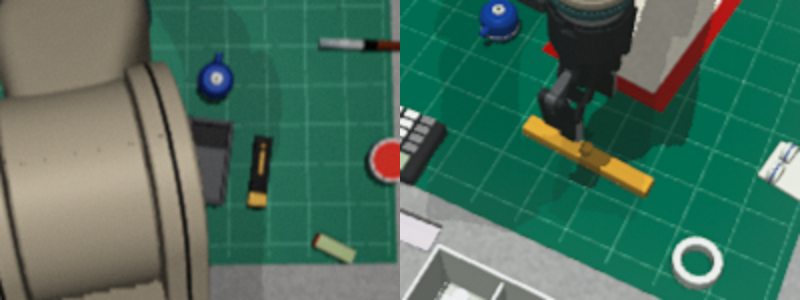

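The stick lies alongside the stone at (360,255), and the gripper is centred on the paperweight's knob.

Emit:
{"api": "jog_arm", "payload": {"increments": [5.5, 0, 0, 4, 0, 0, 0, 5.5, 0, 0, 6.5, 0, 0, 0, 5.5, 0, 0, 7.8, 0, 0, 0, 5.5, 0, 0, 8, 0, 0, 0, 5.5, 0, 0, 8, 0, 0, 0, 1.2, 0, 0, 8, 0, 0, 0, 1.2, 0, 0, 8, 0, 0, 0, 1.2, 0, 0, 8, 0, 0, 0, 1.2, 0, 0, 8, 0, 0, 0, 1.2, 0, 0, 8, 0, 0, 0, 1.2, 0, 0, 8, 0, 0, 0, 1.2, 0, 0, 6, 0, 0, 0, 1.2, 0, 0, 3, 0, 0, 0, 1.2, 0, 0, 1, 0, 0, 0, 1.2, 0, 0, 1, 0, 0, 0, 1.2, 0, 0, 1, 0, 0, 0]}}

```text
clock: 21.75
eef_pos: [674.2, 85.5, 71.0]
tool_rot: [-3.141, 0.0, 1.471]
force: [-0.1, 0.4, -5.1]
width: 17.8
gripper_force: 60.9
```

```bash
python3 go.py 541.5 58.7 72 82.7
```

```text
clk 21.8 pos [674.2  85.5  71. ] yaw 84.3 w 17.8 q [-0.1   0.86 -0.12  1.55  0.13  0.75 -0.37]
xyz cm -3.99 -12.94 -0.10 rz 1.6
```

Emit:
{"api": "jog_arm", "payload": {"increments": [1.2, -0.5, -1.5, 0, 0, 0, 0, 1.2, -1.3, -4.2, 0, 0, 0, 0, 1.2, -2.2, -7.2, 0, 0, 0, 1.6, 1.2, -3.1, -10.2, 0, 0, 0, 1.6, 1.2, -3.8, -12.2, 0, 0, 0, 1.6, 1.2, -4, -12.9, 0, 0, 0, 1.6, 1.2, -4, -12.9, 0, 0, 0, 1.6, 1.2, -4, -12.9, 0, 0, 0, 1.6, 1.2, -4, -12.9, 0, 0, 0, 1.6, 1.2, -4, -12.9, 3, 0, 0, 1.6, 1.2, -4, -12.9, 3, 0, 0, 1.6, 1.2, -4, -12.9, 3, 0, 0, 1.6]}}

```text
clock: 22.95
eef_pos: [542.2, 58.8, 41.0]
tool_rot: [-3.14, 0.0, 1.443]
force: [1.2, 0.2, -3.0]
width: 18.2
gripper_force: 60.8
```

```bash
python3 go.py 541.8 58.7 5.3 82.7
```

```text
clk 22.9 pos [542.2  58.8  41. ] yaw 82.7 w 18.2 q [-0.1   0.77 -0.09  1.95  0.15  0.43 -0.43]
xyz cm -0.01 -0.04 3.57 rz -0.0
```

Emit:
{"api": "jog_arm", "payload": {"increments": [1.2, 0, 0, 2, 0, 0, 0, 1.2, 0, 0, 3, 0, 0, 0, 1.2, 0, 0, 3.5, 0, 0, 0, 1.2, 0, 0, 3.65, 0, 0, 0, 1.2, 0, 0, 3.65, 0, 0, 0, 1.2, 0, 0, 3.65, 0, 0, 0, 2.5, 0, 0, 3.65, 0, 0, 0, 3.5, 0, 0, 3.65, 0, 0, 0, 3.5, 0, 0, 3.65, 0, 0, 0, 3.5, 0, 0, 3.65, 0, 0, 0, 3.5, 0, 0, 0, 0, 0, 0, 3.5, 0, 0, -4, 0, 0, 0, 3.5, 0, 0, -5, 0, 0, 0, 3.5, 0, 0, -5, 0, 0, 0]}}

```text
clock: 24.35
eef_pos: [543.7, 58.9, 93.0]
tool_rot: [3.138, -0.001, 1.443]
force: [-0.7, -0.1, 0.4]
width: 34.7
gripper_force: 0.0
```

```bash
python3 go.py 602.4 -312 90 87.2
```

```text
clk 24.4 pos [543.7  58.9  93. ] yaw 82.7 w 34.7 q [-0.09  0.68 -0.11  1.93  0.13  0.54 -0.42]
xyz cm -36.03 10.55 0.30 rz -4.5
```

Emit:
{"api": "jog_arm", "payload": {"increments": [5, -36, 10.6, 0, 0, 0, -4.6, 5, -36, 10.6, 0, 0, 0, -4.6, 5, -36, 10.6, 0, 0, 0, -4.6, 5, -36, 10.6, 0, 0, 0, -4.6, 5, -36, 10.6, 0, 0, 0, -4.6, 5, -36, 10.6, 0, 0, 0, -4.6, 5, -36, 10.6, 0, 0, 0, -4.6, 5, -36, 10.6, 0, 0, 0, -4.6, 5, -36, 10.6, 0, 0, 0, -4.6, 5, -36, 10.6, 0, 0, 0, -4.6, 5, -36, 10.6, 2, 0, 0, -4.6, 5, -36, 10.6, 2, 0, 0, -4.6, 5, -36, 10.6, 2, 0, 0, -4.6, 5, -36, 10.6, 2, 0, 0, -4.6]}}

```text
clock: 25.75
eef_pos: [602.1, -310.8, 71.8]
tool_rot: [3.141, -0.0, 1.525]
force: [0.0, 0.2, 0.3]
width: 50.3
gripper_force: 0.0
```

```bash
python3 go.py 602.6 -312 1.5 87.4
python3 - <<'E'
from h import *
for n in("top","scene"): cv2.imwrite(f"pics/{n}4.png",ctrl.get_image(n)[:,:,::-1])
t=cv2.imread("pics/top4.png")[120:300,230:470]; s=cv2.imread("pics/scene4.png")[190:310,120:280]
cv2.imwrite("pics/m5.png",np.hstack([cv2.resize(t,(400,300)),cv2.resize(s,(400,300))]))
E
```

```text
clk 25.8 pos [ 602.1 -310.8   71.8] yaw 87.4 w 50.3 q [ 0.55  0.86 -0.2   1.55  0.22  0.76  0.21]
xyz cm -0.12 0.05 7.03 rz -0.0
```

View pics/m5.png

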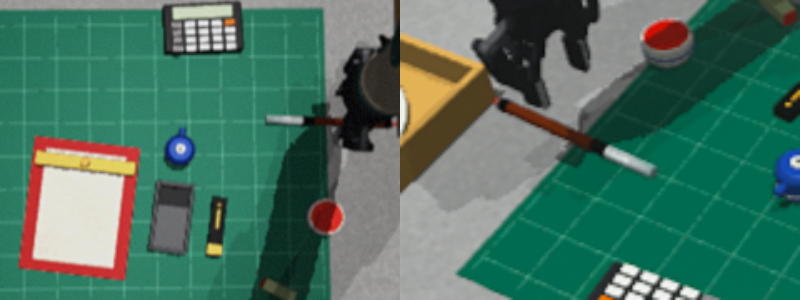

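The paperweight lies across the far end of the sheet at (281,217), and the gripper straddles the brush.

Emit:
{"api": "jog_arm", "payload": {"increments": [5, 0, 0, 3.5, 0, 0, 0, 5, 0, 0, 6, 0, 0, 0, 5, 0, 0, 6.9, 0, 0, 0, 5, 0, 0, 7, 0, 0, 0, 5, 0, 0, 7, 0, 0, 0, 0.5, 0, 0, 7, 0, 0, 0, 0.5, 0, 0, 7, 0, 0, 0, 0.5, 0, 0, 7, 0, 0, 0, 0.5, 0, 0, 7, 0, 0, 0, 0.5, 0, 0, 7, 0, 0, 0, 0.5, 0, 0, 7, 0, 0, 0, 0.5, 0, 0, 5, 0, 0, 0, 0.5, 0, 0, 2, 0, 0, 0, 0.5, 0, 0, -2, 0, 0, 0, 0.5, 0, 0, -3, 0, 0, 0, 0.5, 0, 0, -3, 0, 0, 0, 0.5, 0, 0, -3, 0, 0, 0]}}

```text
clock: 27.55
eef_pos: [600.7, -311.6, 100.3]
tool_rot: [-3.14, -0.0, 1.524]
force: [-0.6, 0.6, -0.6]
width: 9.7
gripper_force: 58.8
```

```bash
python3 go.py 601 311.4 100 78.5
python3 - <<'E'
from h import *
np.set_printoptions(precision=1,suppress=True)
im=ctrl.get_image("scene"); cv2.imwrite("pics/s5.png",im[:,:,::-1])
print("rest in scene, base plane 0..17", *blob("scene",im,(0,0,170),(180,60,255),(400,310,480,372),4,close=7))
E
```

```text
clk 27.6 pos [ 600.7 -311.6  100.3] yaw 87.3 w 9.7 q [ 0.56  0.82 -0.21  1.54  0.22  0.81  0.21]
xyz cm 62.23 -2.91 0.03 rz 8.8
rest in scene, base plane 0..17 [583.3 327.9] [581.9 336.8] 161.26747 142.45639 -64.06616
```

Emit:
{"api": "jog_arm", "payload": {"increments": [0.5, 2, 0, 0, 0, 0, 0, 0.5, 6, -0.2, 0, 0, 0, 1, 0.5, 11, -0.5, 0, 0, 0, 2, 0.5, 16, -0.7, 0, 0, 0, 3, 0.5, 21, -1, 0, 0, 0, 4, 0.5, 26, -1.2, 0, 0, 0, 5, 0.5, 31, -1.5, 0, 0, 0, 6, 0.5, 36, -1.7, 0, 0, 0, 7, 0.5, 41, -2, 0, 0, 0, 8, 0.5, 46, -2.2, 0, 0, 0, 8.8, 0.5, 51, -2.5, 0, 0, 0, 8.8, 0.5, 56, -2.7, 0, 0, 0, 8.8, 0.5, 60, -2.8, 0, 0, 0, 8.8, 0.5, 62.2, -2.9, 0, 0, 0, 8.8, 0.5, 62.2, -2.9, 0, 0, 0, 8.8, 0.5, 62.2, -2.9, 0, 0, 0, 8.8, 0.5, 62.2, -2.9, 0, 0, 0, 8.8, 0.5, 62.2, -2.9, 4, 0, 0, 8.8, 0.5, 62.2, -2.9, 4, 0, 0, 8.8, 0.5, 62.2, -2.9, 4, 0, 0, 8.8]}}

```text
clock: 29.6
eef_pos: [601.5, 308.9, 60.7]
tool_rot: [-3.14, 0.002, 1.368]
force: [0.5, -0.9, -0.4]
width: 10.0
gripper_force: 58.8
```

```bash
python3 go.py 601 311.4 11 78.5
python3 - <<'E'
from h import *
for n in("top","scene"): cv2.imwrite(f"pics/{n}5.png",ctrl.get_image(n)[:,:,::-1])
t=cv2.imread("pics/top5.png")[135:255,110:270]; s=cv2.imread("pics/scene5.png")[270:420,360:560]
cv2.imwrite("pics/m6.png",np.hstack([cv2.resize(t,(400,300)),cv2.resize(s,(400,300))]))
E
```

```text
clk 29.6 pos [601.5 308.9  60.7] yaw 78.4 w 10.0 q [-0.47  0.87 -0.07  1.56  0.08  0.72 -0.79]
xyz cm 0.23 -0.10 4.97 rz -0.1
```

View pics/m6.png

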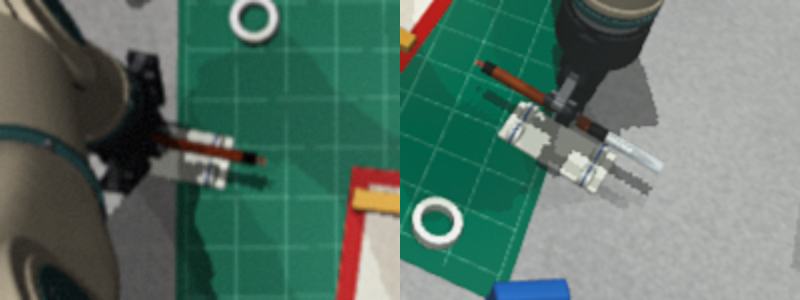

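The brush is parallel to the rest and above it, with the shaft visible over the right-hand notch.

Emit:
{"api": "jog_arm", "payload": {"increments": [0.5, 0.2, -0.1, 2, 0, 0, 0, 0.5, 0.2, -0.1, 3.5, 0, 0, 0, 0.5, 0.2, -0.1, 4.4, 0, 0, 0, 0.5, 0.2, -0.1, 4.8, 0, 0, 0, 0.5, 0.2, -0.1, 5, 0, 0, 0, 0.5, 0.2, -0.1, 5, 0, 0, 0, 0.5, 0.2, -0.1, 5, 0, 0, 0]}}

```text
clock: 30.4
eef_pos: [600.8, 312.6, 12.6]
tool_rot: [-3.14, 0.001, 1.37]
force: [-3.6, -1.1, 6.1]
width: 9.6
gripper_force: 59.6
```

```bash
python3 go.py 601 311.4 11 78.5
python3 - <<'E'
from h import *
s=ctrl.get_image("scene")[290:380,390:510]; t=ctrl.get_image("top")[165:225,150:230]
cv2.imwrite("pics/m7.png",np.hstack([cv2.resize(t,(400,300),interpolation=2),cv2.resize(s,(400,300),interpolation=2)])[:,:,::-1])
E
```

```text
clk 30.4 pos [600.8 312.6  12.6] yaw 78.5 w 9.6 q [-0.48  0.93 -0.07  1.57  0.09  0.65 -0.8 ]
xyz cm -0.11 0.04 0.16 rz -0.0
```

View pics/m7.png

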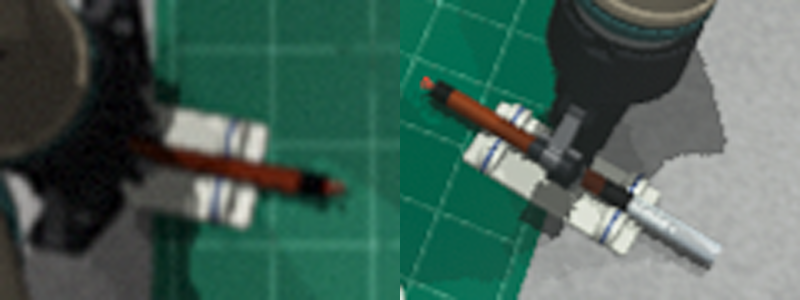

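The brush lies in both notches with about 6 N of contact force. Releasing.

Emit:
{"api": "jog_arm", "payload": {"increments": [1.3, 0, -0.1, -0.1, 0, 0, 0, 1.8, 0, -0.1, -0.1, 0, 0, 0, 2.5, 0, -0.1, -0.1, 0, 0, 0, 3, 0, -0.1, -0.1, 0, 0, 0, 3, 0, -0.1, -0.1, 0, 0, 0, 3, 0, -0.1, -2, 0, 0, 0, 3, 0, -0.1, -5, 0, 0, 0, 3, 0, -0.1, -9, 0, 0, 0, 3, 0, -0.1, -12, 0, 0, 0, 3, 0, -0.1, -15, 0, 0, 0, 3, -10, -0.1, -20, 0, 0, 0, 3, 0, -0.1, -22, 0, 0, 0, 3, 15, -25, -22, 0, 0, 0, 3, 15, -25, -22, 0, 0, 0, 3, 15, -25, -22, 0, 0, 0, 3, 15, -25, -22, 0, 0, 0, 3, 15, -25, -22, 0, 0, 0, 3, 15, -25, -22, 0, 0, 0]}}

```text
clock: 32.3
eef_pos: [384.3, 511.5, 231.5]
tool_rot: [-3.141, -0.0, 1.371]
force: [0.8, -0.0, -0.3]
width: 30.4
gripper_force: 0.0
```

```bash
cat >> m3.py <<'E'
print("stick",(r:=blob("top",im,(0,0,0),(40,255,70),(350,230,372,278),6,close=9)),M@(r[0]-P))
print("brass",(r:=blob("top",im,(15,120,90),(35,255,255),(235,195,325,235),10)),M@(r[0]-P))
print("shaft",blob("top",im,(0,120,20),(15,255,200),(140,170,235,225),15.5,close=5))
print("rest",blob("top",im,(0,0,150),(180,60,255),(150,175,210,218),4,close=9))
print("paste",blob("top",im,(0,0,150),(180,255,255),(411,236,440,266),26)[0],"calc",blob("top",im,(0,0,0),(180,120,90),(322,116,382,156),9,close=9)[0])
cv2.imwrite("pics/t8.png",cv2.resize(im[110:310,130:397],(800,600),interpolation=2)[:,:,::-1])
E
python3 m3.py
```

```text
stone [459.9 -70.7] [459.9 -70.7] 106.12602 57.88146 -7.448265 in pad [   1.7 -138.7]
button [560.2 -82.5] [559.8 -82.9] 12.350808 12.244382 -0.7981415 in pad [ 102.6 -137.6]
stick (array([ 438. , -136.7], dtype=float32), array([ 435.9, -136.5]), np.float32(93.49606), np.float32(18.351505), np.float32(-6.459091)) [ -11.7 -207. ]
brass (array([542.3,  58. ], dtype=float32), array([541.9,  57.7]), np.float32(148.91663), np.float32(20.543089), np.float32(82.439606)) [66.9 -0.6]
shaft (array([592.9, 277.7], dtype=float32), array([593.2, 277.8]), np.float32(127.28033), np.float32(10.775848), np.float32(78.10742))
rest (array([602.4, 322.2], dtype=float32), array([600.7, 314.1]), np.float32(131.84174), np.float32(52.959644), np.float32(78.107925))
paste [ 456.9 -299.5] calc [ 742.9 -122.1]
```

View pics/t8.png

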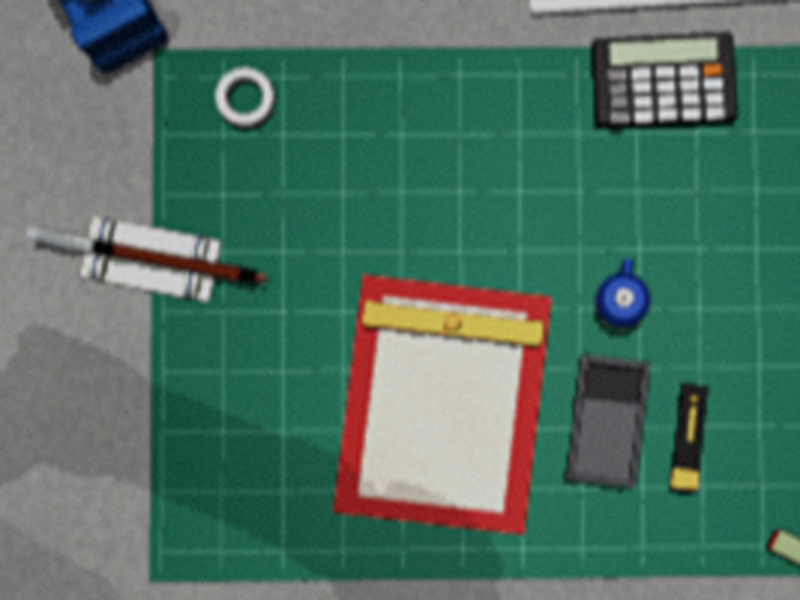

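Brush in both notches (146,255 in the crop), dropper upright, paperweight inside the sheet. The ink stick measurement along its length is doubtful, so I'm checking it.

Run:
```python
from h import *
np.set_printoptions(precision=1,suppress=True)
im=ctrl.get_image("top"); hsv=cv2.cvtColor(im,cv2.COLOR_RGB2HSV)
H,S,V=[hsv[...,i] for i in range(3)]
m=((V<60)|((H>12)&(H<35)&(S>90)&(V>90))); i2=np.zeros_like(im); i2[m]=255
r=blob("top",i2,(0,0,200),(180,255,255),(350,230,372,280),6)
P=np.array([459.9,-70.7]); a=np.radians(-7.4); M=np.array([[np.cos(a),np.sin(a)],[-np.sin(a),np.cos(a)]])
print(*r,"in stone",M@(r[0]-P))
```

```text
[ 444.1 -137.5] [ 444.9 -137.6] 90.5688 23.712595 -6.9614563 in stone [ -7.1 -68.3]
```

The stick is 7 mm off along its length, inside the 15 mm allowed. The brush axis passes within 1–2 mm of the rest's centre line. Handing in.

```bash
python3 -c "
from cell import ctrl
print(ctrl.finish_job())"
```

```text
the job is handed in; nothing more can be done
None
```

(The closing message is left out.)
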